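# Trim a centrifuge carrier on the spring scale and lift it

### The arm

A 7-joint arm with a two-finger parallel gripper is mounted at the origin on the work surface. World frame = base frame: x ahead of the robot, y to its left, z up, the work surface at z = 0. Lengths are in m, angles in degrees, forces in N, time in s.
With the tool pointing down it reaches from about 0.425 to 0.925 m from the base axis. Payload 6.8 kg.
Tool frame: the origin (TCP) lies between the finger pads; the fingertips stand 22 mm ahead of it and the grasp point (between the pads) lies 3 mm ahead of it; z points along the fingers, y is the line along which they close (so a half turn about z gives the same grasp; the last joint's range is limited). The gripper opens to 88 mm and grips with 3 to 60 N. Pads are 20 mm wide; open, the fingers measure 115 mm over their backs; the gripper's body (75 mm by 178 mm) begins 61 mm behind the grasp point.
Start: joints at [-83.486, 27.33, 1.283, 89.118, -0.659, 63.558, -4.761], TCP at [0.148, 0.658, 0.207] pointing down, gripper open.
Joint ranges: [-169.35, 169.35], [-19.33, 120.38], [-80.79, 83.38], [13.8, 139.57], [-78.32, 258.32], [9.67, 109.79], [-169.56, 169.56]. Speed limits (degrees/s): [136.94, 136.94, 180, 180, 180, 180, 180].

### API

Orientations are given as a 3x3 rotation matrix whose columns are the frame's x, y, z axes.
In Python, from rig import bot gives the robot as it stands.
- The arm moves only by the tool carry_out, never from a script. Its argument "targets" is text: rows parted by semicolons, each of 7 numbers parted by spaces: the shift along the world's x, y, z in cm, then the turn, a rotation vector about the world's x, y, z in degrees, then the opening, from 0 (shut) to 1 (fully open). In form: tx ty tz wx wy wz gripper; .... A call has 1 to 20 rows; each row shifts and turns the commanded pose from where the row before left it; what a row does not reach is not made up. A row lasts 1/8 s, in which the tool goes at most 62.5 mm and 10.7 degrees, less where a joint would pass 70% of its speed; a pose out of reach is approached as far as the arm can. A call is refused whole if a number of a shift passes 6.25 or a number of a turn 10.7, either way. A call with a gripper value outside its range is refused whole. The fingers move at their own pace and stop on an object; "newtons" is the grip in N (left out, the last holds). Time passes only in rows, so rows that do not move let the fingers close. It gives the time, the measured TCP pose, the force, the opening and the grip force at its end, in the units of the state.
- bot.read_state(): the state, without advancing time (a new reading comes with each control period).
- bot.camera(name): name is "scene" or "top" or "wrist"; returns a dict with "color" (420x560x3 uint8, red, green, blue), "range_z" (420x560 float32, m along the optical axis (not along the pixel's ray), 0 where there is no reading), "fx", "fy", "cx", "cy" (pixels), "dist_coeffs" ([k1, k2, p1, p2, k3] as OpenCV has them; the pictures are not rectified), "rvec" (rotation vector, rad) and "tvec" (3), from world to camera coordinates, as OpenCV has them; the wrist camera has in their place "hand_eye" (4x4, takes a point from camera to tool coordinates, whose origin is the TCP and whose axes are the flange's). Camera axes: x right, y down, z forward; pixel columns grow to the right and rows downward; lengths in m; the calibration is good to about 2 mm. A picture is of the moment at which its call begins: read the wrist's pose just before it.
- bot.hand_in(): hands the job in; it is judged then, once.
The state is a dict: "time": time; "qpos": joint angles; "dq": joint speeds; "tau": joint torques, N m; "eef_pos": TCP position; "tcp_rot": TCP orientation; "force": force on the tool from outside, world axes, zero at the start; "wrist_torque": the same for the moment, N m; "finger_gap": finger opening in m; "grasp_force": force on a finger pad.
Only numpy, scipy, OpenCV 4.12 (cv2) and the standard library are available. Lean on these libraries where they do the work, as an engineer would, in place of code of your own. Each camera call takes 0.05 s, during which the arm holds its last target. There are 200 camera calls.

### The job

Make the blue centrifuge carrier up to weight on the spring scale: stand brass weights upright in it, one at a time, until the red needle rests in the green sector with your hand off, and never leave it loaded past the green; leave the spare weights standing where they are and the other things on the bench alone. Then lift the loaded carrier by its black upright grip at least 5 cm clear of the empty pan and finish holding it there, level and still, without putting it down or letting go.

Things in the scene. Friction and masses are not known exactly. Their poses are not given: they have to be found in the camera images.
- scale: White spring scale fixed to the bench, base 340 mm long (from x = -80 to +260 mm) and 160 mm wide, 45 mm high. Origin on the bench under the centre of the pan; +x points from the pan to the round dial (160 mm across, centre 170 mm from the origin, face 74 mm up at its centre and tipped 0.35 rad towards +x; the highest rim is 102 mm up). It turns about the vertical by up to 0.25 rad from the world's x.
- pan: Flat square-cornered steel pan, 130 mm along x, 170 mm along y, 4 mm thick, with its origin under its centre. Empty, its top is 106 mm above the bench; it sinks 5 mm for each 100 g (spring 196 N/m, well damped, settles in about 1 s, 50 mm travel) and rises again when unloaded.
- needle (a joint): Angle (rad) of the red needle on the dial: 0 with the pan empty, where it points towards the pan; it turns clockwise seen from above, 0.5 rad for each 100 g on the pan (black ticks every 0.5 rad). The green sector reaches from 2.84 to 3.44 rad (its middle points directly away from the pan). The carrier alone reads about 1.9 to 2.65, so that one or two weights are needed.
- carrier: Blue open tray with a flat floor, standing on the pan: 110 mm along its x, 150 mm along its y, walls 14 mm high and 4 mm thick, floor 4 mm thick; it weighs about 0.39 to 0.53 kg (not known beforehand). Origin under its centre. In the middle stands an upright grip; on either side of the grip along x is a fixed block of capped tubes, 20 mm high over the underside and within 17 mm of the middle in y.
- grip (a point): Centre of the carrier's black rubber grip: 14 mm thick along the carrier's x (grasp it across this), 34 mm long along y, 32 mm high; its centre is 54 mm above the carrier's underside and its top 70 mm. An aluminium stem 12 x 30 mm carries it.
- nest_a (a point): Centre of the yellow ring (34 mm) marked on the carrier's floor at carrier y = +50 mm: a good place to stand one weight; the point is on the floor's surface, 4 mm above the underside.
- nest_b (a point): The like yellow ring at carrier y = -50 mm.
- weight1_center (a point): Centre of a loose brass cylinder, 22 mm diameter, 42 mm high, 100 g, standing upright on a black mat 4 mm thick (100 x 220 mm), 21 mm above its underside. The three weights are alike and stand about 70 mm apart.
- weight2_center (a point): Centre of a loose brass cylinder, 22 mm diameter, 42 mm high, 100 g, standing upright on a black mat 4 mm thick (100 x 220 mm), 21 mm above its underside. The three weights are alike and stand about 70 mm apart.
- weight3_center (a point): Centre of a loose brass cylinder, 22 mm diameter, 42 mm high, 100 g, standing upright on a black mat 4 mm thick (100 x 220 mm), 21 mm above its underside. The three weights are alike and stand about 70 mm apart.
- tip_box: Bystander: white box with a yellow top, 85 x 125 mm, 59 mm high, origin under its centre. Leave alone.
- clear_box: Bystander: clear box, 85 x 125 mm, 50 mm high, origin under its centre. Leave alone.
- jar: Bystander: amber jar with a white cap, 54 mm diameter, 75 mm high, origin under its centre. Leave alone.
Mind the look-alikes: they are no part of the job. There is more than one size of the carrier; the job needs the middle-sized.

How it is judged (in metres and radians):
On the way, in this order (a step that is already met when the one before it is completed fails the run):
1. with the hand off, the needle rests in the green sector, with weight standing in the carrier (value of joint needle between 2.81 and 3.47 rad and velocity of joint needle between -0.3 and 0.3 rad/s and ((x of weight1_center in the frame of carrier between -0.055 and 0.055 m and y of weight1_center in the frame of carrier between -0.075 and 0.075 m and z of weight1_center in the frame of carrier between 0.015 and 0.036 m and angle between weight1_center's own z axis and vertical below 0.25 rad) or (x of weight2_center in the frame of carrier between -0.055 and 0.055 m and y of weight2_center in the frame of carrier between -0.075 and 0.075 m and z of weight2_center in the frame of carrier between 0.015 and 0.036 m and angle between weight2_center's own z axis and vertical below 0.25 rad) or (x of weight3_center in the frame of carrier between -0.055 and 0.055 m and y of weight3_center in the frame of carrier between -0.075 and 0.075 m and z of weight3_center in the frame of carrier between 0.015 and 0.036 m and angle between weight3_center's own z axis and vertical below 0.25 rad)) and contact force between each of the fingers, the arm and carrier below 0.05 N and contact force between each of the fingers, the arm and pan below 0.05 N and contact force between each of the fingers, the arm and weight1 below 0.05 N and contact force between each of the fingers, the arm and weight2 below 0.05 N and contact force between each of the fingers, the arm and weight3 below 0.05 N), for 0.5 s.
2. the carrier is held level and still in the air, at least 5 cm clear of the empty pan (z of carrier in the frame of scale above 0.156 m and angle between carrier's own z axis and vertical below 0.1 rad and linear speed of carrier below 0.03 m/s and angular speed of carrier below 0.15 rad/s and contact force between the fingers and carrier above 1 N and contact force between carrier and pan below 0.05 N and contact force between carrier and scale below 0.05 N and ((x of weight1_center in the frame of carrier between -0.055 and 0.055 m and y of weight1_center in the frame of carrier between -0.075 and 0.075 m and z of weight1_center in the frame of carrier between 0.015 and 0.036 m and angle between weight1_center's own z axis and vertical below 0.25 rad) or (x of weight2_center in the frame of carrier between -0.055 and 0.055 m and y of weight2_center in the frame of carrier between -0.075 and 0.075 m and z of weight2_center in the frame of carrier between 0.015 and 0.036 m and angle between weight2_center's own z axis and vertical below 0.25 rad) or (x of weight3_center in the frame of carrier between -0.055 and 0.055 m and y of weight3_center in the frame of carrier between -0.075 and 0.075 m and z of weight3_center in the frame of carrier between 0.015 and 0.036 m and angle between weight3_center's own z axis and vertical below 0.25 rad))), for 0.5 s.
At the end, for the whole second after the job is handed in: Fingers hold the carrier, underside at least 50 mm above the empty pan, tilt under 0.1 rad, under 0.03 m/s and 0.15 rad/s, touching neither pan nor scale; one or more weights upright in it, every other weight within 20 mm of its start and upright (all of step 2 and ((x of weight1_center in the frame of carrier between -0.055 and 0.055 m and y of weight1_center in the frame of carrier between -0.075 and 0.075 m and z of weight1_center in the frame of carrier between 0.015 and 0.036 m and angle between weight1_center's own z axis and vertical below 0.25 rad) or (distance of weight1_center from where it was at the start of the episode below 0.02 m and angle between weight1_center's own z axis and vertical below 0.15 rad)) and ((x of weight2_center in the frame of carrier between -0.055 and 0.055 m and y of weight2_center in the frame of carrier between -0.075 and 0.075 m and z of weight2_center in the frame of carrier between 0.015 and 0.036 m and angle between weight2_center's own z axis and vertical below 0.25 rad) or (distance of weight2_center from where it was at the start of the episode below 0.02 m and angle between weight2_center's own z axis and vertical below 0.15 rad)) and ((x of weight3_center in the frame of carrier between -0.055 and 0.055 m and y of weight3_center in the frame of carrier between -0.075 and 0.075 m and z of weight3_center in the frame of carrier between 0.015 and 0.036 m and angle between weight3_center's own z axis and vertical below 0.25 rad) or (distance of weight3_center from where it was at the start of the episode below 0.02 m and angle between weight3_center's own z axis and vertical below 0.15 rad))); the arm keeps its last pose, push and grip.
It fails at once if the carrier is left loaded past the green sector (value of joint needle above 3.5 rad and velocity of joint needle between -0.05 and 0.05 rad/s and contact force between each of the fingers, the arm and carrier below 0.05 N and contact force between each of the fingers, the arm and pan below 0.05 N and contact force between each of the fingers, the arm and weight1 below 0.05 N and contact force between each of the fingers, the arm and weight2 below 0.05 N and contact force between each of the fingers, the arm and weight3 below 0.05 N).
It fails at once if the carrier is tipped more than 0.35 rad (angle between carrier's own z axis and vertical above 0.35 rad).
It fails at once if the yellow tip box is moved more than 20 mm (distance of tip_box from where it was at the start of the episode above 0.02 m).
It fails at once if the clear box is moved more than 20 mm (distance of clear_box from where it was at the start of the episode above 0.02 m).
It fails at once if the amber jar is moved more than 20 mm (distance of jar from where it was at the start of the episode above 0.02 m).
It also fails if it takes over 72 s, if anything falls off the work surface, if the arm or the gripper's body presses on something with over 40 N, if the wrist force passes 120 N, or if a joint passes its speed limit or range.

## Working session

There is one attempt and no reset: what is moved stays moved. The work goes in short steps, Python scripts to look and compute and a tool call to move; the robot and the scene stay as the last step left them, time stands still between calls to the robot, and variables do not carry over. Pictures are saved under pics/ and viewed, at most 10 in all, crops included, and the job is handed in when it is done.

Besides the shell and the picture viewer there is one more tool, called after ">>>" in YAML: its name, and indented under it one key for each argument. carry_out: Moves the arm, as the interface text tells. Its arguments: {"type":"object","properties":{"targets":{"type":"string"},"newtons":{"type":"number"}},"required":["targets"]}

```bash
mkdir -p pics; cat > h.py <<'E'
import numpy as np,cv2
from rig import bot
def cam(n):
    s=bot.read_state(); c=bot.camera(n)
    if n=='wrist':
        T=np.eye(4);T[:3,:3]=np.array(s['tcp_rot']).reshape(3,3);T[:3,3]=s['eef_pos'];M=T@np.array(c['hand_eye'])
    else:
        R=cv2.Rodrigues(np.array(c['rvec'],float))[0];M=np.eye(4);M[:3,:3]=R.T;M[:3,3]=-R.T@np.array(c['tvec'],float).ravel()
    c['M']=M;return c
def cloud(c):
    h,w=c['range_z'].shape;v,u=np.mgrid[:h,:w]
    K=np.array([[c['fx'],0,c['cx']],[0,c['fy'],c['cy']],[0,0,1]])
    p=cv2.undistortPoints(np.stack([u,v],-1).reshape(-1,1,2).astype(np.float64),K,np.array(c['dist_coeffs'],float)).reshape(h,w,2)
    z=c['range_z'].astype(float);P=np.dstack([p[...,0]*z,p[...,1]*z,z])
    W=P@c['M'][:3,:3].T+c['M'][:3,3];W[z==0]=np.nan;return W
def save(c,f):cv2.imwrite('pics/'+f,c['color'][...,::-1])
E
python3 - <<'E'
from h import *
for n in('top','scene'):
    c=cam(n);save(c,n+'0.png');W=cloud(c);np.savez(n+'0.npz',W=W,c=c['color'])
print(bot.read_state())
E
```

```text
{'time': 0.1, 'qpos': array([-83.48648242,  27.37155683,   1.28042064,  89.1685839 ,
        -0.65853305,  63.55829356,  -4.76289173]), 'dq': array([-0.04290063, -0.00629774, -0.02710983, -0.10535237,  0.10951725,
        0.0106371 , -0.03919855]), 'tau': array([ 4.26851868e-03, -5.84097075e+01,  1.53946146e+00, -2.73316509e+01,
       -5.43624326e-02,  1.30428228e-02,  4.18060552e-05]), 'eef_pos': array([0.14837578, 0.65793871, 0.20620318]), 'tcp_rot': array([[-9.75504996e-01,  2.19977157e-01, -2.28832052e-04],
       [ 2.19977242e-01,  9.75503736e-01, -1.57316770e-03],
       [-1.22834438e-04, -1.58497080e-03, -9.99998736e-01]]), 'force': array([ 0.56301092, -0.653321  ,  0.9075975 ]), 'wrist_torque': array([-0.05571687,  0.02788651,  0.01638894]), 'grasp_force': 0.0, 'finger_gap': 0.08773130907775721}
```

View pics/top0.png

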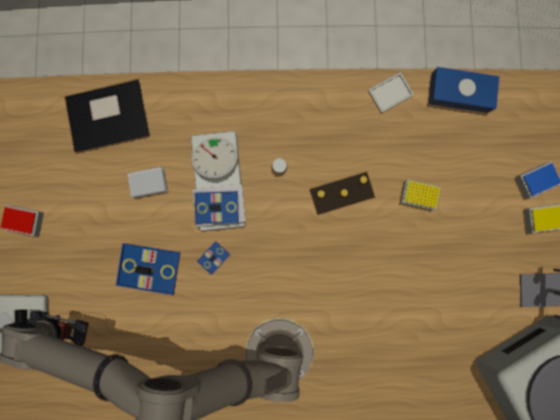

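View pics/scene0.png

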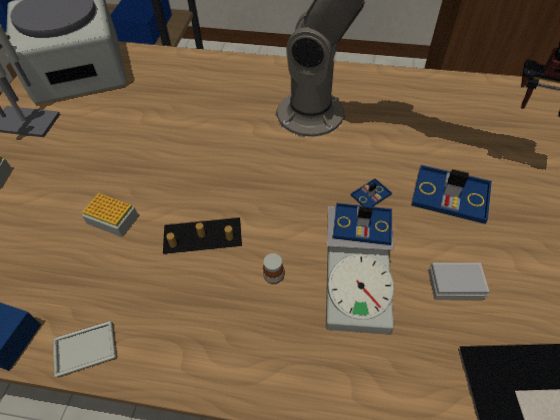

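The top view shows the scale at about (217,190), with the mid-sized carrier on its pan and the needle near 2.2 rad. The weights on the mat are at (321,194), (344,192) and (364,180), and the jar is at (279,166). The scene view agrees.

```bash
python3 - <<'E'
from h import *
d=np.load('top0.npz');W=d['W'];c=d['c'].astype(int)
d2=np.load('scene0.npz');W2=d2['W'];c2=d2['c'].astype(int)
print('px',[(p,W[p[1],p[0]].round(3)) for p in[(321,194),(344,192),(364,180),(216,207),(279,166),(215,155),(213,258),(421,195)]])
for W_,c_,n in((W,c,'top'),(W2,c2,'scene')):
    r,g,b=c_[...,0],c_[...,1],c_[...,2]
    x,y,z=W_[...,0],W_[...,1],W_[...,2]
    m=(r>b*1.6)&(r-b>50)&(z>.03)&(z<.07)&(x>.3)&(y<-.1)&(y>-.42)
    k,l,s,ce=cv2.connectedComponentsWithStats(m.astype(np.uint8))
    for i in range(1,k):
        if s[i,4]>5:print(n,'w',ce[i].round(),s[i,4],np.nanmean(W_[l==i],0).round(4))
    # blue carrier: points
    m=(b>r*1.5)&(b-r>30)&(z>.075)&(z<.12)
    k,l,s,ce=cv2.connectedComponentsWithStats(m.astype(np.uint8))
    for i in range(1,k):
        if s[i,4]>30:
            P=W_[l==i];print(n,'blue',ce[i].round(),s[i,4],np.median(P,0).round(4),cv2.minAreaRect(P[:,:2].astype(np.float32)*1000))
    m=(r<50)&(g<50)&(b<50)&(z>.11)&(z<.18)&(x>.35)&(abs(y)<.4)
    if m.sum():print(n,'grip',m.sum(),np.median(W_[m],0).round(4),cv2.minAreaRect(W_[m][:,:2].astype(np.float32)*1000))
    m=(z>.03)&(z<.06)&(r>180)&(g>180)&(b>170)&(x>.3)&(y>0)&(y<.45)
    P=W_[m]
    if len(P):print(n,'base',cv2.minAreaRect(P[:,:2].astype(np.float32)*1000))
    m=(r>150)&(g<70)&(b<70)&(z>.05)&(z<.11)&(x>.5)&(y>.05)&(y<.3)
    print(n,'needle',W_[m].round(3)[::3])
E
```

```text
px [((321, 194), array([ 0.557, -0.155,  0.046])), ((344, 192), array([ 0.562, -0.235,  0.052])), ((364, 180), array([ 0.604, -0.308,  0.045])), ((216, 207), array([0.511, 0.2  , 0.148])), ((279, 166), array([ 0.654, -0.009,  0.075])), ((215, 155), array([0.696, 0.213, 0.072])), ((213, 258), array([0.338, 0.226, 0.041])), ((421, 195), array([ 0.548, -0.506,  0.054]))]
top w [363. 179.] 35 [ 0.6082 -0.3041  0.0466]
top w [344. 192.] 33 [ 0.5632 -0.2347  0.0445]
top w [320. 193.] 32 [ 0.5599 -0.1531  0.0451]
top blue [451.  76.] 111 [ 0.9706 -0.6264  0.078 ] ((971.4645385742188, -622.2714233398438), (84.13874816894531, 49.11366271972656), 35.83087921142578)
top blue [484.  89.] 348 [ 0.918  -0.7429  0.0778] ((917.28564453125, -734.857666015625), (105.00614166259766, 116.75747680664062), 81.97582244873047)
top blue [449.  92.] 213 [ 0.9087 -0.6068  0.0776] ((902.4723510742188, -613.50146484375), (119.82451629638672, 74.79049682617188), 44.02642059326172)
top blue [203. 208.] 338 [0.5062 0.2506 0.0857] ((512.4317016601562, 251.25680541992188), (104.44109344482422, 57.28330612182617), 1.4
[... 885 characters left out ...]
72436523), 8.405599594116211)
scene blue [ 10. 318.] 361 [ 0.909  -0.588   0.0767] ((912.4268188476562, -598.15966796875), (75.48333740234375, 56.20156478881836), 81.93717193603516)
scene blue [  3. 339.] 62 [ 0.9583 -0.5776  0.0762] ((960.6736450195312, -575.1509399414062), (43.527870178222656, 17.387619018554688), 31.739412307739258)
scene grip 147 [0.52   0.2065 0.1423] ((516.5591430664062, 205.75210571289062), (15.413277626037598, 33.5350456237793), 7.549624443054199)
scene needle [[0.687 0.206 0.084]
 [0.705 0.23  0.074]
 [0.711 0.233 0.075]
 [0.712 0.238 0.074]
 [0.715 0.241 0.07 ]
 [0.719 0.246 0.07 ]
 [0.726 0.251 0.069]
 [0.728 0.256 0.068]
 [0.731 0.259 0.066]
 [0.734 0.264 0.064]]
```

>>> carry_out:
  targets: "4.4 -3.2 0.9 0 0 -9.6 1;4.4 -3.2 0.9 0 0 -9.6 1;4.4 -3.2 0.9 0 0 -9.6 1;4.4 -3.2 0.9 0 0 -9.6 1;4.4 -3.2 0.9 0 0 -9.6 1;4.4 -3.2 0.9 0 0 -9.6 1;4.4 -3.2 0.9 0 0 -9.6 1;4.4 -3.2 0.9 0 0 -9.6 1;0.5 -5 0 0 0 0 1;0.5 -5 0 0 0 0 1;0.5 -5 0 0 0 0 1;0.5 -5 0 0 0 0 0.6;0.5 -5 0 0 0 0 0.6;0.5 -5 0 0 0 0 0.6;0.5 -5 0 0 0 0 0.6;0.5 -5 0 0 0 0 0.6;0.5 -5 0 0 0 0 0.6;0.5 -5 0 0 0 0 0.6;0.5 -5 0 0 0 0 0.6;0.5 -4 0 0 0 0 0.6"

```text
time: 2.6
eef_pos: [0.56, -0.1896, 0.2788]
tcp_rot: [[-0.007, 1.0, -0.0], [1.0, 0.007, -0.0], [-0.0, -0.0, -1.0]]
force: [0.4, -1.3, -0.7]
finger_gap: 0.0531
grasp_force: 0.0
```

>>> carry_out:
  targets: "0 0 0 0 0 0 0.6;0 0 0 0 0 0 0.6"

```text
time: 2.85
eef_pos: [0.5604, -0.1866, 0.2786]
tcp_rot: [[-0.009, 1.0, -0.001], [1.0, 0.009, 0.001], [0.001, -0.001, -1.0]]
force: [0.3, 0.3, 0.8]
finger_gap: 0.0526
grasp_force: 0.0
```

```bash
cat >> h.py <<'E'
def weights(c):
    W=cloud(c);c_=c['color'].astype(int);r,b=c_[...,0],c_[...,2];x,y,z=np.moveaxis(W,-1,0)
    m=(r>b*1.5)&(r-b>35)&(z>.042)&(z<.052)
    k,l,s,ce=cv2.connectedComponentsWithStats(m.astype(np.uint8))
    for i in range(1,k):
        if s[i,4]>40:
            P=W[l==i];q=cv2.minEnclosingCircle(P[:,:2].astype(np.float32));print('w',ce[i].round(),s[i,4],np.nanmedian(P,0).round(4),np.array(q[0]).round(4),round(q[1],4))
E
python3 - <<'E'
from h import *
s=bot.read_state();print(s['eef_pos'],s['tcp_rot'],s['time'],s['finger_gap'],s['force'])
c=cam('wrist');save(c,'w1.png');weights(c)
E
```

```text
[ 0.56037261 -0.18655363  0.27860532] [[-9.11915580e-03  9.99958094e-01 -8.06785112e-04]
 [ 9.99958115e-01  9.11977991e-03  7.73305447e-04]
 [ 7.80630744e-04 -7.99699427e-04 -9.99999376e-01]] 2.85 0.05263356806692511 [0.27137347 0.29054511 0.83952306]
w [371.  17.] 353 [ 0.6487 -0.0283  0.047 ] [ 0.6577 -0.0166] 0.025
w [282. 142.] 305 [ 0.5614 -0.153   0.0451] [ 0.561  -0.1529] 0.0111
w [283. 213.] 272 [ 0.5635 -0.234   0.0451] [ 0.5638 -0.2347] 0.011
w [321. 269.] 248 [ 0.6093 -0.3034  0.0451] [ 0.6093 -0.3041] 0.011
w [283. 375.] 195 [ 0.5655 -0.4528  0.0488] [ 0.5662 -0.4535] 0.0369
```

View pics/w1.png

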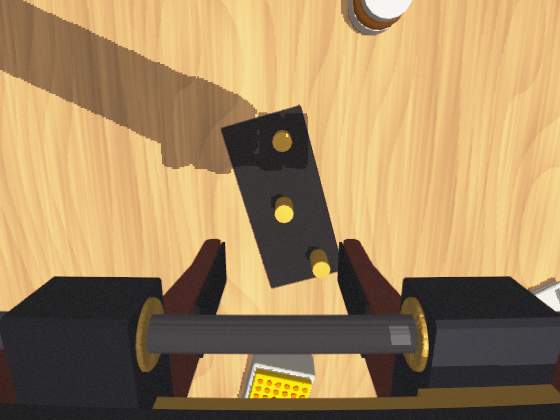

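The weights are at (282,142), (283,213) and (321,269), all upright. I'll take the first one.

>>> carry_out:
  targets: "0.1 3.3 -2 0 0 0 0.6;0 0 -5 0 0 0 0.6;0 0 -5 0 0 0 0.6;0 0 -5 0 0 0 0.6;0 0 -4 0 0 0 0.6;0 0 -2 0 0 0 0.6;0 0 -1 0 0 0 0.6;0 0 0 0 0 0 0.6;0 0 0 0 0 0 0.6;0 0 0 0 0 0 0.1;0 0 0 0 0 0 0.1;0 0 0 0 0 0 0.1;0 0 0 0 0 0 0.1;0 0 0 0 0 0 0.1"
  newtons: 15

```text
time: 4.65
eef_pos: [0.5615, -0.1545, 0.039]
tcp_rot: [[-0.009, 1.0, -0.0], [1.0, 0.009, -0.0], [-0.0, -0.0, -1.0]]
force: [0.3, -0.3, 0.2]
finger_gap: 0.0091
grasp_force: 0.0
```

```bash
python3 - <<'E'
from h import *
c=cam('wrist');d=cam('scene')
cv2.imwrite('pics/x1.png',cv2.hconcat([cv2.resize(c['color'],(400,300)),cv2.resize(d['color'][170:290,120:280],(400,300))])[...,::-1]);weights(d)
print(bot.read_state()['finger_gap'])
E
```

```text
w [170. 236.] 46 [ 0.611  -0.3053  0.0468] [ 0.6075 -0.3036] 0.0135
w [273. 272.] 74 [ 0.6774 -0.0045  0.0478] [ 0.6613 -0.0098] 0.0258
0.008778739692237334
```

View pics/x1.png

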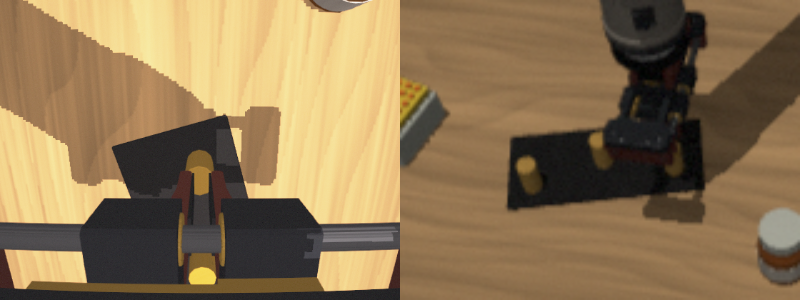

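The wrist half (left) shows the fingers shut. The first weight is still upright, just ahead of them towards +y, at about (200,165) in the crop. I'll measure the offset.

```bash
python3 - <<'E'
from h import *
c=cam('wrist');W=cloud(c);co=c['color'].astype(int)
for v in range(205,300,6):
    print(v,[(tuple(co[v,u]),tuple((W[v,u]*1000).round().astype(int)) if W[v,u,2]==W[v,u,2] else 0) for u in (262,280,298)])
d=cam('scene');W=cloud(d);co=d['color'].astype(int);m=(co[...,0]>1.6*co[...,2])&(W[...,1]>-.27)&(W[...,1]<-.1)&(W[...,0]>.5)&(W[...,0]<.62)&(W[...,2]>.012)
k,l,s,ce=cv2.connectedComponentsWithStats(m.astype(np.uint8))
for i in range(1,k):
  if s[i,4]>5: P=W[l==i];print(ce[i],s[i,4],P.min(0).round(3),P.max(0).round(3))
E
```

```text
205 [((np.int64(45), np.int64(41), np.int64(42)), (np.int64(551), np.int64(-140), np.int64(4))), ((np.int64(39), np.int64(39), np.int64(36)), (np.int64(561), np.int64(-139), np.int64(4))), ((np.int64(46), np.int64(44), np.int64(42)), (np.int64(572), np.int64(-140), np.int64(3)))]
211 [((np.int64(40), np.int64(38), np.int64(38)), (np.int64(551), np.int64(-144), np.int64(3))), ((np.int64(126), np.int64(95), np.int64(43)), (np.int64(561), np.int64(-142), np.int64(7))), ((np.int64(44), np.int64(40), np.int64(40)), (np.int64(572), np.int64(-143), np.int64(4)))]
217 [((np.int64(40), np.int64(36), np.int64(36)), (np.int64(551), np.int64(-147), np.int64(3))), ((np.int64(127), np.int64(93), np.int64(42)), (np.int64(561), np.int64(-142), np.int64(19))), ((np.int64(42), np.int64(43), np.int64(41)), (np.int64(572), np.int64(-147), np.int64(2)))]
223 [((np.int64(97), np.int64(79), np.int64(43)), (np.int64(551), np.int64(-148), np.int64(11))), ((np.int64(127), np.int64(95), np.int64(41)), (np.int64(561), np.int64(-142), np.int64(30))), ((np.int64(40), np.int64(38), np.int64(38)), (np.int64(572), n
[... 3345 characters left out ...]
np.int64(3))), ((np.int64(37), np.int64(38), np.int64(39)), (np.int64(568), np.int64(-143), np.int64(105)))]
[234.54545455 179.90909091] 11 [ 0.523 -0.125  0.216] [ 0.558 -0.116  0.258]
[210.41666667 197.5       ] 36 [ 0.552 -0.189  0.151] [ 0.597 -0.167  0.256]
[233.42857143 190.57142857] 7 [ 0.517 -0.134  0.153] [ 0.574 -0.119  0.234]
[226.84313725 200.90196078] 102 [ 0.547 -0.165  0.14 ] [ 0.589 -0.121  0.229]
[213.6  211.92] 25 [ 0.584 -0.178  0.141] [ 0.608 -0.166  0.171]
[230.04 217.72] 25 [ 0.55  -0.146  0.061] [ 0.595 -0.122  0.157]
[199.19444444 229.16666667] 72 [ 0.552 -0.247  0.012] [ 0.576 -0.226  0.051]
[229.76923077 232.63461538] 52 [ 0.553 -0.162  0.012] [ 0.577 -0.143  0.084]
```

```bash
python3 - <<'E'
from h import *
c=cam('wrist');d=cam('scene');print(bot.read_state()['finger_gap'])
cv2.imwrite('pics/x2.png',cv2.hconcat([cv2.resize(c['color'][190:340,210:350],(400,428),interpolation=2),cv2.resize(d['color'][190:260,190:255],(398,428),interpolation=2)])[...,::-1])
E
```

```text
0.008726177623856603
```

View pics/x2.png

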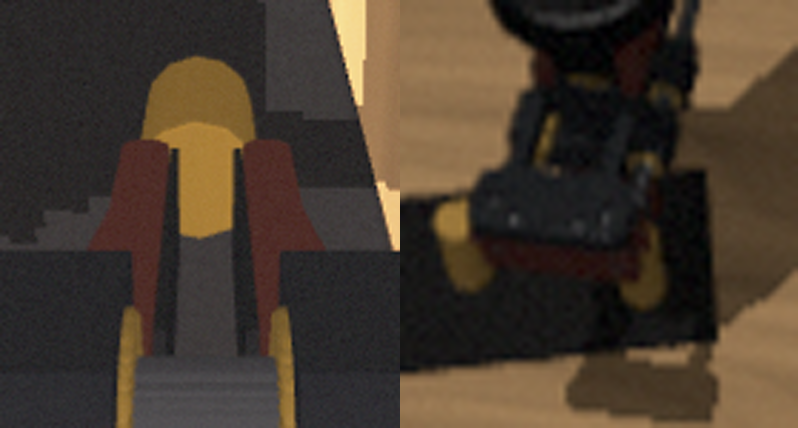

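The fingers have closed just above the weight's top, and the brass is visible below the tips. So the tips stand higher than the stated tool geometry says. I'll open up and measure how tip height varies with opening.

```bash
cat >> h.py <<'E'
def tips(c):
    # points in tool frame near finger: lowest (greatest tool z) finger points
    s=bot.read_state();R=np.array(s['tcp_rot']).reshape(3,3);T=(cloud(c)-s['eef_pos'])@R
    co=c['color'].astype(int);m=(co[...,0]>1.4*co[...,1])&(co[...,0]>50)&(co[...,0]<110)&(T[...,2]<.03)&(T[...,2]>-.08)&(abs(T[...,1])<.07)&(abs(T[...,0])<.03)&(abs(co[...,1]-co[...,2])<15)
    print('gap',s['finger_gap'],'t',s['time'])
    for sg in(-1,1):
        P=T[m&(np.sign(T[...,1])==sg)]
        if len(P)<10: print('few');continue
        q=P[P[:,2]>np.percentile(P[:,2],95)];print(sg,len(P),'max z',np.percentile(P[:,2],[50,95,99,100]).round(4),'at',q.mean(0).round(4))
E
python3 - <<'E'
from h import *
tips(cam('wrist'))
E
```

```text
gap 0.0084739681834112 t 5.0
-1 1016 max z [-0.0456 -0.0195 -0.016  -0.0144] at [ 0.0122 -0.0088 -0.0173]
1 1004 max z [-0.0456 -0.0193 -0.0158 -0.0143] at [ 0.0122  0.0105 -0.0172]
```

>>> carry_out:
  targets: "0 0 3 0 0 0 0.1;0 0 0 0 0 0 0.25;0 0 0 0 0 0 0.25;0 0 0 0 0 0 0.25"

```text
time: 5.5
eef_pos: [0.5609, -0.1543, 0.0683]
tcp_rot: [[-0.009, 1.0, -0.001], [1.0, 0.009, 0.0], [0.0, -0.001, -1.0]]
force: [-0.8, -0.7, 0.4]
finger_gap: 0.0221
grasp_force: 0.0
```

```bash
python3 - <<'E'
from h import *
tips(cam('wrist'))
E
```

```text
gap 0.021922803013378563 t 5.55
-1 1381 max z [-0.0521 -0.0205 -0.0165 -0.0144] at [ 0.0123 -0.0151 -0.0178]
1 1387 max z [-0.0528 -0.0207 -0.0161 -0.0147] at [ 0.0123  0.017  -0.0179]
```

>>> carry_out:
  targets: "0 0 0 0 0 0 0.6;0 0 0 0 0 0 0.6;0 0 0 0 0 0 0.6;0 0 0 0 0 0 0.6"

```text
time: 6.05
eef_pos: [0.5615, -0.1545, 0.0691]
tcp_rot: [[-0.009, 1.0, 0.0], [1.0, 0.009, 0.0], [0.0, 0.0, -1.0]]
force: [-0.6, -0.6, -0.2]
finger_gap: 0.0521
grasp_force: 0.0
```

```bash
python3 - <<'E'
from h import *
c=cam('wrist');tips(c);weights(c)
E
```

```text
gap 0.05264518784530606 t 6.1
-1 2001 max z [-0.0615 -0.0222 -0.0169 -0.0139] at [ 0.0122 -0.0302 -0.0189]
1 1981 max z [-0.062  -0.0231 -0.0171 -0.0144] at [ 0.0122  0.0319 -0.0192]
w [476.   5.] 594 [ 0.6582 -0.032   0.0463] [ 0.6602 -0.0292] 0.0162
w [279. 232.] 1089 [ 0.5609 -0.1522  0.0451] [ 0.5609 -0.1529] 0.0111
w [282. 361.] 378 [ 0.5637 -0.2385  0.0451] [ 0.5636 -0.2357] 0.0106
```

The fingertips measure 13.5 mm behind the reported TCP, where the brief puts them 22 mm ahead. I'll use a grasp point 32.5 mm behind the reported TCP for everything from here, starting by going 65 mm lower.

>>> carry_out:
  targets: "0 0.1 -2.5 0 0 0 0.6;0 0 -2 0 0 0 0.6;0 0 -1 0 0 0 0.6;0 0 -1 0 0 0 0.6;0 0 0 0 0 0 0.6;0 0 0 0 0 0 0.15;0 0 0 0 0 0 0.15;0 0 0 0 0 0 0.15;0 0 0 0 0 0 0.15"
  newtons: 15

```text
time: 7.22
eef_pos: [0.5616, -0.1535, 0.0043]
tcp_rot: [[-0.009, 1.0, 0.0], [1.0, 0.009, 0.0], [0.0, 0.0, -1.0]]
force: [-0.1, 0.8, 2.1]
finger_gap: 0.0216
grasp_force: 15.0
```

>>> carry_out:
  targets: "0 0 2 0 0 0 0.15;0 0 4 0 0 0 0.15;0 0 5 0 0 0 0.15;0 0 5 0 0 0 0.15;0 0 5 0 0 0 0.15;-0.6 4 3 0 0 0 0.15;-0.8 4.5 0 0 0 0 0.15;-0.8 4.5 0 0 0 0 0.15;-0.8 4.5 0 0 0 0 0.15;-0.8 4.5 0 0 0 0 0.15;-0.8 3 0 0 0 0 0.15;0 0 0 0 0 0 0.15;0 0 0 0 0 0 0.15"

```text
time: 8.85
eef_pos: [0.5156, 0.0953, 0.2448]
tcp_rot: [[-0.007, 1.0, 0.001], [1.0, 0.007, -0.0], [-0.0, 0.001, -1.0]]
force: [-0.1, 0.4, -1.0]
finger_gap: 0.0215
grasp_force: 15.0
```

```bash
cat >> h.py <<'E'
def carrier(c):
    W=cloud(c);co=c['color'].astype(int);r,g,b=co[...,0],co[...,1],co[...,2];x,y,z=np.moveaxis(W,-1,0)
    R0=(abs(x-.515)<.09)&(abs(y-.207)<.11)
    m=R0&(b>1.4*r)&(z>.06)&(z<.12);P=W[m]
    if len(P)>50:print('blue',len(P),cv2.minAreaRect(P[:,:2].astype(np.float32)*1000),'z',np.percentile(z[m],[5,25,50,75,95]).round(4))
    m=R0&(r>1.3*b)&(g>1.2*b)&(r-b>40)&(z>.06)&(z<.1)
    k,l,s,ce=cv2.connectedComponentsWithStats(m.astype(np.uint8))
    for i in range(1,k):
        if s[i,4]>60:
            P=W[l==i];print('ring',ce[i].round(),s[i,4],np.median(P[:,2]).round(4),cv2.minEnclosingCircle(P[:,:2].astype(np.float32)*1000))
    m=R0&(r<60)&(g<60)&(b<60)&(z>.12)&(z<.17)
    P=W[m]
    if len(P)>20:
        P=P[P[:,2]>np.percentile(P[:,2],90)-.003];print('griptop',len(P),np.median(P,0).round(4),cv2.minAreaRect(P[:,:2].astype(np.float32)*1000))
E
python3 - <<'E'
from h import *
s=bot.read_state();print(s['eef_pos'],s['finger_gap'],s['grasp_force'],s['time'])
c=cam('wrist');save(c,'w3.png');carrier(c)
E
```

```text
[0.51561354 0.09530066 0.24475768] 0.02145962318111587 14.999337047338486 8.85
blue 13860 ((515.5489501953125, 193.24444580078125), (114.7657241821289, 119.40670776367188), 0.3596615195274353) z [0.0841 0.0849 0.0855 0.0864 0.0955]
ring [280.   7.] 181 0.0858 ((514.8286743164062, 251.540283203125), 15.280926704406738)
ring [282. 115.] 399 0.0858 ((516.6286010742188, 158.72181701660156), 17.13711166381836)
griptop 1036 [0.5156 0.2085 0.1511] ((515.543212890625, 208.47817993164062), (13.575276374816895, 33.79849624633789), 0.7081761956214905)
```

View pics/w3.png

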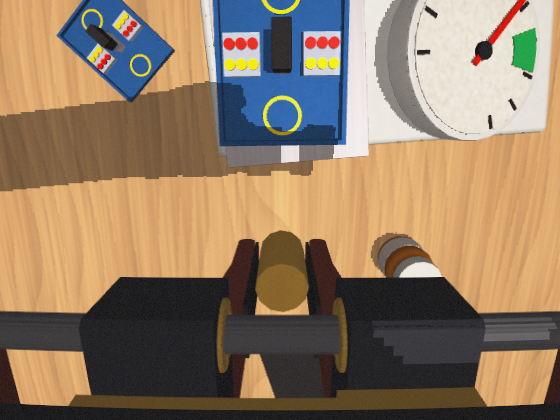

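The weight is firmly held. nest_b is at (282,115), the far ring at (280,7), and the grip at about (281,45). Lowering into nest_b.

>>> carry_out:
  targets: "0.1 3.3 0 0 0 0 0.15;0 3 0 0 0 0 0.15;0 0 -4 0 0 0 0.15;0 0 -4 0 0 0 0.15;0 0 -3 0 0 0 0.15;0 0 -2.5 0 0 0 0.15;0 0 -1.5 0 0 0 0.15;0 0 -0.7 0 0 0 0.15;0 0 -0.2 0 0 0 0.15;0 0 0 0 0 0 0.15;0 0 0 0 0 0 0.15"

```text
time: 10.28
eef_pos: [0.5169, 0.1597, 0.0857]
tcp_rot: [[-0.009, 1.0, 0.001], [1.0, 0.009, 0.001], [0.001, 0.001, -1.0]]
force: [0.0, 0.1, -1.0]
finger_gap: 0.0215
grasp_force: 15.0
```

>>> carry_out:
  targets: "0 0 0 0 0 0 0.3;0 0 0 0 0 0 0.5;0 0 0 0 0 0 0.5;0 0 0 0 0 0 0.5;0 0 3 0 0 0 0.5;0 0 4 0 0 0 0.5;0 -1 5 0 0 0 0.5;0 -5 5 0 0 0 0.6;0 0 0 0 0 0 0.6;0 0 0 0 0 0 0.6"

```text
time: 11.52
eef_pos: [0.5161, 0.1057, 0.2489]
tcp_rot: [[-0.009, 1.0, -0.0], [1.0, 0.009, 0.001], [0.001, -0.0, -1.0]]
force: [0.4, -0.3, 0.6]
finger_gap: 0.0528
grasp_force: 0.0
```

```bash
python3 - <<'E'
from h import *
s=bot.read_state();print(s['eef_pos'],s['finger_gap'],s['time'])
c=cam('wrist');save(c,'w4.png');carrier(c)
W=cloud(c);co=c['color'].astype(int);m=(co[...,0]>1.5*co[...,2])&(abs(W[...,0]-.517)<.03)&(abs(W[...,1]-.159)<.03)&(W[...,2]>.11)
print('weight top',m.sum(),np.median(W[m],0))
E
```

```text
[0.51609586 0.10570946 0.24889058] 0.052755796101051404 11.525
blue 14347 ((515.796630859375, 200.1645050048828), (114.56292724609375, 133.38912963867188), 0.7431343793869019) z [0.079  0.0799 0.0805 0.0813 0.0905]
ring [280.  17.] 300 0.0807 ((514.5388793945312, 258.6885681152344), 17.1622257232666)
ring [230.  58.] 65 0.0961 ((473.3752136230469, 215.8755645751953), 3.9268674850463867)
ring [241.  58.] 61 0.096 ((482.5741271972656, 215.81031799316406), 4.036926746368408)
ring [242.  78.] 301 0.0961 ((481.2694091796875, 200.22991943359375), 15.236473083496094)
ring [320.  77.] 302 0.0963 ((549.105712890625, 200.92066955566406), 14.003453254699707)
ring [282. 126.] 374 0.0809 ((516.7100219726562, 158.64649963378906), 17.116607666015625)
griptop 953 [0.5158 0.2089 0.1462] ((515.4418334960938, 208.5438995361328), (13.608922004699707, 33.37798309326172), 0.6085976958274841)
weight top 2640 [0.51777116 0.13576436 0.35911416]
```

View pics/w4.png

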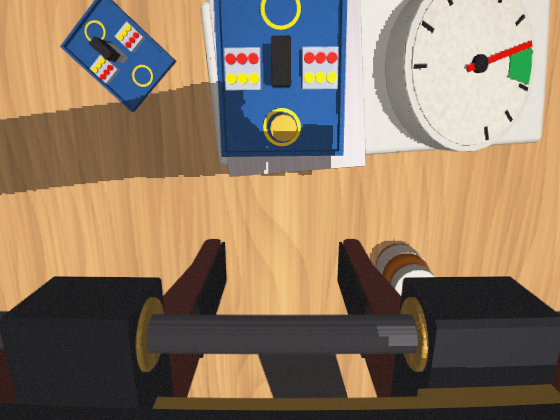

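The weight stands in nest_b at (282,126). The needle tip at (532,44) lies just short of the green sector's edge at about (515,50). I'll measure the angle numerically.

```bash
python3 - <<'E'
from h import *
c=cam('wrist');W=cloud(c);co=c['color'].astype(int);r,g,b=co[...,0],co[...,1],co[...,2]
D=(W[...,0]>.6)&(W[...,0]<.8)&(W[...,1]>.1)&(W[...,1]<.33)&(W[...,2]>.04)
red=W[D&(r>150)&(g<80)&(b<80)];gr=W[D&(g>1.5*r)&(g>1.3*b)]
print(len(red),len(gr),red.mean(0),gr.mean(0))
bl=W[D&(r<50)&(g<50)&(b<50)&(np.hypot(W[...,0]-.685,W[...,1]-.21)<.02)];print('hub',bl.mean(0))
n=np.array([np.sin(.35),0,np.cos(.35)]);e1=np.array([np.cos(.35),0,-np.sin(.35)]);e2=np.array([0,1,0])
f=lambda P:np.c_[P@e1,P@e2]
h=f(bl).mean(0)
q=f(red)-h;q=q[np.linalg.norm(q,axis=1)>.03];a=np.arctan2(q[:,1],q[:,0]);print('needle dir',np.median(a),'reading',np.pi-np.median(a))
gq=f(gr)-h;ga=np.arctan2(gq[:,1],gq[:,0]);p=np.percentile(ga,[1,50,99]);print('green dir',p,'mid',(p[0]+p[2])/2)
print('needle reading rel. green start',2.84-(np.median(a)-p[2]))
E
```

```text
327 638 [0.72171496 0.2281279  0.06759139] [0.74581486 0.21915357 0.05662903]
hub [0.69352216 0.21762657 0.07916819]
needle dir 0.33747988677417107 reading 2.804112766815622
green dir [-0.21439975  0.02576539  0.26199603] mid 0.023798140090078523
needle reading rel. green start 2.764516141489364
```

The needle reads about 2.8, visibly just short of green, so a second weight is needed and should give about 3.3.

>>> carry_out:
  targets: "0.6 -4 0 0 0 0 0.6;0.6 -5 0 0 0 0 0.6;0.6 -5 0 0 0 0 0.6;0.6 -5 0 0 0 0 0.6;0.6 -5 0 0 0 0 0.6;0.6 -5 0 0 0 0 0.6;0.6 -3 0 0 0 0 0.6;0.5 -2 0 0 0 0 0.6;0 0 -5 0 0 0 0.6;0 0 -5 0 0 0 0.6;0 0 -4 0 0 0 0.6;0 0 0 0 0 0 0.6;0 0 0 0 0 0 0.6"

```text
time: 13.25
eef_pos: [0.5641, -0.2348, 0.11]
tcp_rot: [[-0.009, 1.0, 0.0], [1.0, 0.009, -0.001], [-0.001, 0.0, -1.0]]
force: [0.1, -0.7, -0.1]
finger_gap: 0.0525
grasp_force: 0.0
```

```bash
python3 - <<'E'
from h import *
print(bot.read_state()['eef_pos']);weights(cam('wrist'))
E
```

```text
[ 0.56414146 -0.23478723  0.10996295]
w [280. 214.] 772 [ 0.5637 -0.2341  0.0451] [ 0.5637 -0.2346] 0.0111
w [336. 304.] 335 [ 0.6054 -0.3025  0.0451] [ 0.6072 -0.3024] 0.0096
```

>>> carry_out:
  targets: "0 0 -3 0 0 0 0.6;0 0 -3 0 0 0 0.6;0 0 -2.6 0 0 0 0.6;0 0 -1.3 0 0 0 0.6;0 0 -0.7 0 0 0 0.6;0 0 0 0 0 0 0.6;0 0 0 0 0 0 0.15;0 0 0 0 0 0 0.15;0 0 0 0 0 0 0.15;0 0 0 0 0 0 0.15"
  newtons: 15

```text
time: 14.55
eef_pos: [0.5635, -0.2347, 0.0035]
tcp_rot: [[-0.009, 1.0, 0.0], [1.0, 0.009, 0.0], [0.0, 0.0, -1.0]]
force: [-0.4, 0.9, 1.3]
finger_gap: 0.0215
grasp_force: 15.0
```

>>> carry_out:
  targets: "0 0 2 0 0 0 0.15;0 0 4 0 0 0 0.15;0 0 5 0 0 0 0.15;0 0 5 0 0 0 0.15;0 0 5 0 0 0 0.15;0 2 3.6 0 0 0 0.15;-0.5 4.8 0 0 0 0 0.15;-0.5 4.8 0 0 0 0 0.15;-0.5 4.8 0 0 0 0 0.15;-0.5 4.8 0 0 0 0 0.15;-0.5 4.8 0 0 0 0 0.15;-0.5 4.8 0 0 0 0 0.15;-0.5 4.8 0 0 0 0 0.15;-0.5 4.8 0 0 0 0 0.15;-0.5 4.8 0 0 0 0 0.15;-0.4 3 0 0 0 0 0.15;0 1.1 0 0 0 0 0.15;0 0 0 0 0 0 0.15;0 0 0 0 0 0 0.15"

```text
time: 16.92
eef_pos: [0.5151, 0.2562, 0.2496]
tcp_rot: [[-0.006, 1.0, 0.0], [1.0, 0.006, -0.0], [-0.0, 0.0, -1.0]]
force: [-0.2, 0.4, -0.4]
finger_gap: 0.0216
grasp_force: 15.0
```

>>> carry_out:
  targets: "0 0.1 -4 0 0 0 0.15;0 0 -4 0 0 0 0.15;0 0 -3 0 0 0 0.15;0 0 -3 0 0 0 0.15;0 0 -1.5 0 0 0 0.15;0 0 -1 0 0 0 0.15;0 0 -0.2 0 0 0 0.15;0 0 0 0 0 0 0.15;0 0 0 0 0 0 0.15"

```text
time: 18.05
eef_pos: [0.515, 0.2596, 0.083]
tcp_rot: [[-0.009, 1.0, 0.001], [1.0, 0.009, 0.001], [0.001, 0.001, -1.0]]
force: [-0.5, -0.3, -1.1]
finger_gap: 0.0216
grasp_force: 15.0
```

>>> carry_out:
  targets: "0 0 -0.25 0 0 0 0.15;0 0 0 0 0 0 0.15;0 0 0 0 0 0 0.15;0 0 0 0 0 0 0.3;0 0 0 0 0 0 0.5;0 0 0 0 0 0 0.5;0 0 0 0 0 0 0.5;0 0 3 0 0 0 0.5;0 0 4 0 0 0 0.5;0 -1 5 0 0 0 0.5;0 -6 5 0 0 0 0.6;0 -6 0 0 0 0 0.6;0 -2.5 0 0 0 0 0.6;0 0 0 0 0 0 0.6;0 0 0 0 0 0 0.6;0 0 0 0 0 0 0.6"

```text
time: 20.05
eef_pos: [0.5144, 0.118, 0.2395]
tcp_rot: [[-0.011, 1.0, -0.0], [1.0, 0.011, -0.0], [-0.0, -0.0, -1.0]]
force: [-0.1, -0.3, 0.1]
finger_gap: 0.0529
grasp_force: 0.0
```

```bash
python3 - <<'E'
from h import *
s=bot.read_state();print(s['eef_pos'],s['finger_gap'],s['time'])
c=cam('wrist');save(c,'w5.png');carrier(c)
E
```

```text
[0.51439555 0.11797604 0.23950416] 0.05290818522566759 20.05
blue 15445 ((515.5775756835938, 205.15823364257812), (114.27735900878906, 143.45733642578125), 0.515650749206543) z [0.0741 0.0749 0.0755 0.0763 0.0855]
ring [282.  29.] 316 0.0758 ((514.8510131835938, 258.4203186035156), 17.08708381652832)
ring [284.  29.] 114 0.09 ((515.6697998046875, 253.82998657226562), 9.401118278503418)
ring [244.  93.] 286 0.0911 ((482.6955871582031, 200.23785400390625), 13.717635154724121)
ring [323.  92.] 297 0.0913 ((548.9039306640625, 200.8203582763672), 13.976709365844727)
ring [283. 140.] 349 0.0759 ((516.7565307617188, 158.65646362304688), 17.09427261352539)
griptop 918 [0.5154 0.2086 0.1412] ((515.42333984375, 208.46466064453125), (12.878579139709473, 32.582008361816406), 0.6425014734268188)
```

View pics/w5.png

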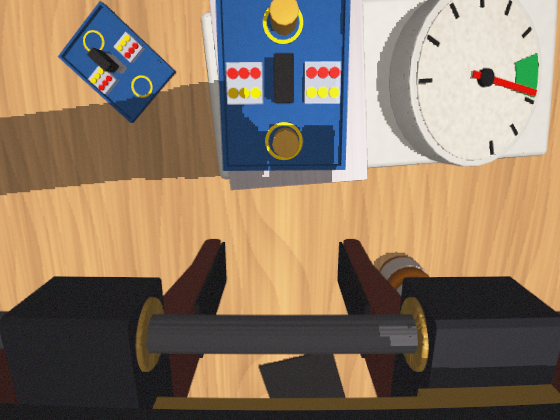

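Both weights stand in their rings, at (284,12) and (284,140). The needle tip at (536,92) is near the far edge of the green, so I'll measure it.

```bash
python3 - <<'E'
from h import *
n_=None
for name in('wrist','scene','top'):
    c=cam(name);W=cloud(c);co=c['color'].astype(int);r,g,b=co[...,0],co[...,1],co[...,2]
    D=(W[...,0]>.6)&(W[...,0]<.8)&(W[...,1]>.1)&(W[...,1]<.33)&(W[...,2]>.04)
    e1=np.array([np.cos(.35),0,-np.sin(.35)]);f=lambda P:np.c_[P@e1,P[:,1]]
    red=f(W[D&(r>140)&(g<90)&(b<90)]);gr=f(W[D&(g>1.5*r)&(g>1.3*b)])
    if len(red)<8: print(name,len(red));continue
    v=cv2.fitLine(red.astype(np.float32),cv2.DIST_L2,0,.01,.01).ravel();v=v*np.sign(v[0]);a=np.arctan2(v[1],v[0])
    h=np.array([.6855*np.cos(.35)-.073*np.sin(.35),.2105]);ga=np.arctan2(gr[:,1]-h[1],gr[:,0]-h[0])
    print(name,len(red),'reading',np.pi-a+.011,'green',np.pi-np.percentile(ga,[1,99])+.011)
print(bot.read_state()['force'],bot.read_state()['time'])
E
```

```text
wrist 348 reading 3.3075068 green [3.23600366 2.69342518]
scene 48 reading 3.3195395 green [3.14384972 2.72247683]
top 0
[ 0.44042021 -0.1582964  -1.00471406] 20.25
```

The needle rests at about 3.31, inside the green. Now grasping the grip.

>>> carry_out:
  targets: "0 4 0 0 0 0 0.6;0 4 0 0 0 0 0.6;0.1 1 0 0 0 0 0.6;0 0 0 0 0 0 0.6;0 0 -4 0 0 0 0.6;0 0 -4 0 0 0 0.6;0 0 -3 0 0 0 0.6;0 0 -2 0 0 0 0.6;0 0 -1 0 0 0 0.6;0 0 -0.5 0 0 0 0.6;0 0 0 0 0 0 0.6;0 0 0 0 0 0 0.6"

```text
time: 21.75
eef_pos: [0.516, 0.2064, 0.0955]
tcp_rot: [[-0.008, 1.0, 0.001], [1.0, 0.008, 0.001], [0.001, 0.001, -1.0]]
force: [0.1, 0.1, 0.0]
finger_gap: 0.0531
grasp_force: 0.0
```

>>> carry_out:
  targets: "-0.05 0.2 -0.2 0 0 0 0.6;0 0 0 0 0 0 0.3;0 0 0 0 0 0 0.05;0 0 0 0 0 0 0.05;0 0 0 0 0 0 0.05;0 0 0 0 0 0 0.05;0 0 0 0 0 0 0.05"
  newtons: 40

```text
time: 22.62
eef_pos: [0.5148, 0.2082, 0.0927]
tcp_rot: [[-0.009, 1.0, -0.0], [1.0, 0.009, -0.0], [-0.0, -0.0, -1.0]]
force: [-0.7, -0.0, 0.0]
finger_gap: 0.0138
grasp_force: 40.0
```

>>> carry_out:
  targets: "0 0 0.3 0 0 0 0.05;0 0 0.5 0 0 0 0.05;0 0 0.8 0 0 0 0.05;0 0 1 0 0 0 0.05;0 0 1 0 0 0 0.05;0 0 1 0 0 0 0.05;0 0 1 0 0 0 0.05;0 0 1 0 0 0 0.05;0 0 1 0 0 0 0.05;0 0 1 0 0 0 0.05;0 0 1 0 0 0 0.05;0 0 0.8 0 0 0 0.05;0 0 0.5 0 0 0 0.05;0 0 0.3 0 0 0 0.05;0 0 0 0 0 0 0.05;0 0 0 0 0 0 0.05;0 0 0 0 0 0 0.05;0 0 0 0 0 0 0.05;0 0 0 0 0 0 0.05;0 0 0 0 0 0 0.05"

```text
time: 25.12
eef_pos: [0.515, 0.2083, 0.2047]
tcp_rot: [[-0.009, 1.0, -0.0], [1.0, 0.009, -0.0], [-0.0, -0.0, -1.0]]
force: [-0.3, -0.2, -6.3]
finger_gap: 0.0139
grasp_force: 40.0
```

>>> carry_out:
  targets: "0 0 0 0 0 0 0.05;0 0 0 0 0 0 0.05;0 0 0 0 0 0 0.05;0 0 0 0 0 0 0.05;0 0 0 0 0 0 0.05;0 0 0 0 0 0 0.05"

```text
time: 25.88
eef_pos: [0.515, 0.2083, 0.2048]
tcp_rot: [[-0.009, 1.0, 0.0], [1.0, 0.009, 0.0], [0.0, 0.0, -1.0]]
force: [0.0, -0.5, -6.7]
finger_gap: 0.0135
grasp_force: 40.0
```

```bash
python3 - <<'E'
from h import *
c=cam('wrist');save(c,'w6.png');d=cam('scene')
cv2.imwrite('pics/x6.png',cv2.hconcat([cv2.resize(c['color'],(400,300)),cv2.resize(d['color'][110:350,130:450],(400,300))])[...,::-1])
W=cloud(d);co=d['color'].astype(int);m=(co[...,2]>1.5*co[...,0])&(abs(W[...,0]-.515)<.1)&(abs(W[...,1]-.208)<.1)&(W[...,2]>.13)
P=W[m];P=P[P[:,2]<np.median(P[:,2])+.006];A=np.c_[P[:,:2]-P[:,:2].mean(0),np.ones(len(P))];print('floor plane',np.linalg.lstsq(A,P[:,2],rcond=None)[0],len(P));weights(d)
print(bot.read_state())
E
```

```text
floor plane [0.000339   0.00437604 0.18955889] 896
w [170. 236.] 45 [ 0.6097 -0.305   0.0473] [ 0.6094 -0.3062] 0.0121
w [273. 272.] 73 [ 0.6786 -0.0028  0.0474] [ 0.6618 -0.0095] 0.0262
{'time': 25.975, 'qpos': array([-56.41472769,  18.19379792,  34.83551661, 107.62764003,
       -12.15921198,  57.86227501, -15.91397703]), 'dq': array([ 0.01682108, -0.04300082,  0.06827859, -0.12363323, -0.01617802,
        0.01028127, -0.02967783]), 'tau': array([-1.58854227e-04, -4.24984717e+01,  6.45505428e+00, -2.78493422e+01,
       -4.79770673e-02, -5.16799992e-03,  4.81472180e-04]), 'eef_pos': array([0.51497672, 0.20827526, 0.20477673]), 'tcp_rot': array([[-8.58708901e-03,  9.99963130e-01,  2.30994898e-05],
       [ 9.99963130e-01,  8.58708877e-03,  1.05171915e-05],
       [ 1.03184463e-05,  2.31889502e-05, -1.00000000e+00]]), 'force': array([ 0.9253424 ,  0.50956027, -5.71651585]), 'wrist_torque': array([-0.08979781,  0.05105994,  0.03273738]), 'grasp_force': 39.98041391372681, 'finger_gap': 0.013886531992311858}
```

View pics/x6.png

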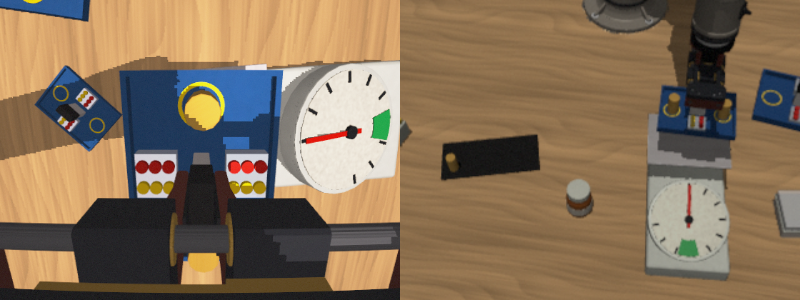

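The carrier is level at an underside height of about 0.185 m and the needle is back at 0. Both weights are upright in it (right half, at about (674,103) and (723,112)), and the spare weight is untouched at (450,160). Handing in.

```bash
python3 -c "from rig import bot;print(bot.hand_in())"
```

```text
the job is handed in; nothing more can be done
None
```

I handed the job in with the loaded carrier held level and still, about 8 cm above the empty pan. Two weights are in it, the needle read about 3.31 (in the green) before lifting, and the spare weight is untouched. The hand-in gave no verdict. The fingertips measured about 35 mm shorter than the brief states, so my first grasp closed above the weight without disturbing it, and I corrected for that from then on.

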